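# Switch in the equaliser modules in signal order

### The job

Four plug-in equaliser modules lie face up in the tray on the audio bench; switch three of them in by pressing their ivory keys with a light fingertip, each well over half-way in (they stay where they are pushed): first the round key, then the square key, then the long bar key, and take the hand away. Do not press any key out of turn or ram one hard against its stop, do not lift or tip a module, and leave the jack plug, the spare knob and the other things on the bench where they are.

Things in the scene. Friction and masses are not known exactly. Their poses are not given: they have to be found in the camera images.
- key_round_top (a point): centre of the top of the round key: a round key, 30 mm across, ivory plastic, standing 16.5 to 18 mm above its module's black face (so about 76 mm above the table) and moving straight down as it is pushed. Axes: x away from the robot along the module, y across, z up. The key sits 28 mm from the module's centre on the robot's side; the two knobs of the module stand 58 mm beyond it
- key_round (a joint): how far the round key is pushed in, m: 0 to 0.0015 at the start, 0.014 at its hard stop (cap still 4 mm above the face). About 3 N moves it; there is no return spring, so it stays where it is left. More than 0.006 counts as pushed in, about 0.010 is a good push; pressing on hard against the stop is too much (over 25 N fails)
- key_square_top (a point): centre of the top of the square key: a square key, 30 x 30 mm, ivory plastic, standing 16.5 to 18 mm above its module's black face (so about 76 mm above the table) and moving straight down as it is pushed. Axes: x away from the robot along the module, y across, z up. The key sits 28 mm from the module's centre on the robot's side; the two knobs of the module stand 58 mm beyond it
- key_square (a joint): how far the square key is pushed in, m: 0 to 0.0015 at the start, 0.014 at its hard stop (cap still 4 mm above the face). About 3 N moves it; there is no return spring, so it stays where it is left. More than 0.006 counts as pushed in, about 0.010 is a good push; pressing on hard against the stop is too much (over 25 N fails)
- key_bar_top (a point): centre of the top of the bar key: a long bar key, 52 mm across the module (y) and 16 mm along it (x), ivory plastic, standing 16.5 to 18 mm above its module's black face (so about 76 mm above the table) and moving straight down as it is pushed. Axes: x away from the robot along the module, y across, z up. The key sits 28 mm from the module's centre on the robot's side; the two knobs of the module stand 58 mm beyond it
- key_bar (a joint): how far the bar key is pushed in, m: 0 to 0.0015 at the start, 0.014 at its hard stop (cap still 4 mm above the face). About 3 N moves it; there is no return spring, so it stays where it is left. More than 0.006 counts as pushed in, about 0.010 is a good push; pressing on hard against the stop is too much (over 25 N fails)
- mod_round: loose black plug-in module, with the round key, 120 (x) x 74 (y) x 55 mm high, about 0.6 kg, lying face up in a tray bay with 2 mm play; origin at the centre of its underside, 4 mm above the table, z up. On its far half two aluminium knobs, 20 mm across and 18 mm high
- face_round (a point): centre of the black top face of mod_round, 59 mm above the table at rest
- mod_square: loose black plug-in module, with the square key, 120 (x) x 74 (y) x 55 mm high, about 0.6 kg, lying face up in a tray bay with 2 mm play; origin at the centre of its underside, 4 mm above the table, z up. On its far half two aluminium knobs, 20 mm across and 18 mm high
- face_square (a point): centre of the black top face of mod_square, 59 mm above the table at rest
- mod_bar: loose black plug-in module, with the bar key, 120 (x) x 74 (y) x 55 mm high, about 0.6 kg, lying face up in a tray bay with 2 mm play; origin at the centre of its underside, 4 mm above the table, z up. On its far half two aluminium knobs, 20 mm across and 18 mm high
- face_bar (a point): centre of the black top face of mod_bar, 59 mm above the table at rest
- mod_plain: loose black plug-in module, without a key, with the jack plug lying where the others have their key, 120 (x) x 74 (y) x 55 mm high, about 0.6 kg, lying face up in a tray bay with 2 mm play; origin at the centre of its underside, 4 mm above the table, z up. On its far half two aluminium knobs, 20 mm across and 18 mm high
- face_plain (a point): centre of the black top face of mod_plain, 59 mm above the table at rest
- tray: fixed open aluminium tray 132 (x) x 380 (y) x 40 mm high, walls 4 mm, with five bays in a row across y: two module bays, a narrow 44 mm bay, two module bays; origin under its centre. Which module lies in which bay varies
- jack_plug: a loose bystander, to be left alone: jack plug 56 mm long, 14 mm high, lying on the near half of the keyless module; origin at the centre of its underside
- spare_knob: a loose bystander, to be left alone: aluminium knob 26 mm across, 22 mm high, standing in the tray's narrow bay; origin at the centre of its underside
- screwdriver: a loose bystander, to be left alone: screwdriver on the table left of the tray; origin at its middle, underside
- mug: a loose bystander, to be left alone: white mug 80 mm across, 92 mm high, left of the tray; origin at the centre of its underside
- spool: a loose bystander, to be left alone: grey spool 64 mm across, 50 mm high, right of the tray; origin at the centre of its underside
- meter: a loose bystander, to be left alone: black hand-held multimeter 180 x 85 x 42 mm, right of the tray; origin at the centre of its underside
- spray_can: a loose bystander, to be left alone: closed spray can 52 mm across, 110 mm high, beyond the tray; origin at the centre of its underside
Things that resemble listed ones, but are neither listed nor needed, are in the scene too. Leave any turquoise or yellow look-alike of the mod_square alone.

How it is judged:
On the way, in this order (a step that is already met when the one before it is completed fails the run):
1. the round key is pushed in (more than 6 mm) (value of joint key_round above 0.006 m and value of joint each of key_square, key_bar below 0.003 m), for 0.2 s.
2. the square key is pushed in (more than 6 mm) (value of joint key_square above 0.006 m and value of joint key_bar below 0.003 m), for 0.2 s.
3. the long bar key is pushed in (more than 6 mm) (value of joint key_bar above 0.006 m), for 0.2 s.
At the end, for the whole second after the job is handed in: All three keys are in by more than 6 mm (of 14), every module lies flat in the tray (face within 5 mm of its resting height, tilt under 0.08 rad) and at rest, and every bystander is within 30 mm of where it stood (value of joint each of key_round, key_square, key_bar above 0.006 m and height (world z) of each of face_round, face_square, face_bar, face_plain below 0.064 m and angle between each of mod_round, mod_square, mod_bar, mod_plain's own z axis and vertical below 0.08 rad and distance of each of jack_plug, spare_knob, screwdriver, mug, spool, meter, spray_can from where it was at the start of the episode below 0.03 m and linear speed of each of mod_round, mod_square, mod_bar, mod_plain below 0.02 m/s); the robot touches nothing.
It fails at once if the square key is pushed (over 3 mm) before the round key is in (value of joint key_square above 0.003 m and value of joint key_round below 0.006 m).
It fails at once if the bar key is pushed (over 3 mm) before the square key is in (value of joint key_bar above 0.003 m and value of joint key_square below 0.006 m).
It fails at once if a module or its key is pressed harder than 25 N by the robot (contact force between any of the arm, the fingers and mod_round above 25 N or contact force between any of the arm, the fingers and mod_square above 25 N or contact force between any of the arm, the fingers and mod_bar above 25 N or contact force between any of the arm, the fingers and mod_plain above 25 N).
It fails at once if a module is lifted by more than 10 mm or tipped (height (world z) of any of face_round, face_square, face_bar, face_plain above 0.069 m or angle between any of mod_round, mod_square, mod_bar, mod_plain's own z axis and vertical above 0.15 rad).
It fails at once if a bystander is moved by more than 30 mm (distance of any of jack_plug, spare_knob, screwdriver, mug, spool, meter, spray_can from where it was at the start of the episode above 0.03 m).
It also fails if it takes over 48 s, if anything falls off the work surface, if the arm or the gripper's body presses on something with over 40 N, if the wrist force passes 120 N, or if a joint passes its speed limit or range.

### The arm

A 6-joint arm with a two-finger parallel gripper is mounted at the origin on the work surface. World frame = base frame: x ahead of the robot, y to its left, z up, the work surface at z = 0. Lengths are in m, angles in rad, forces in N, time in s.
With the tool pointing down it reaches from about 0.35 to 0.775 m from the base axis. Payload 7.3 kg.
Tool frame: the origin (TCP) lies at the very end of the fingers, on their centre line; the grasp point (between the pads) lies 19 mm behind it (robot.pinch_z is the distance from the TCP to the grasp point, in m); z points along the fingers, y is the line along which they close (so a half turn about z gives the same grasp; the last joint's range is limited). The gripper opens to 92 mm and grips with 3 to 60 N. Pads are 19 mm wide; open, the fingers measure 130 mm over their backs; the gripper's body (75 mm by 190 mm) begins 47 mm behind the grasp point.
Start: joints at [1.131, 0.342, 1.524, -0, 1.275, -0.146], TCP at [0.152, 0.503, 0.227] pointing down, gripper open.
Joint ranges: [-2.53, 2.53], [-0.77, 2.02], [0.04, 2.7], [-1, 4.14], [0.28, 2.66], [-3.11, 3.11]. Speed limits (rad/s): [2.57, 2.57, 3.14, 3.14, 3.14, 3.14].

### API

Orientations are given as [roll, pitch, yaw] about the fixed x, y, z axes, in that order (R = Rz(yaw) Ry(pitch) Rx(roll)).
In Python, from cell import robot gives the robot as it stands.
- The arm moves only by the tool move_arm, never from a script. Its argument "motion" is a list of rows, each a list of 6 numbers: the shift along the tool's x, y, z in units of 0.1 m (1.0 is 0.1 m), then the turn, a rotation vector about the tool's x, y, z in units of pi rad (1.0 is pi rad). In form: [[dx, dy, dz, rx, ry, rz], ...]. A call has 1 to 12 rows; each row is the pose to reach, as a shift and turn from the pose commanded when the call began, along the tool's axes at that moment, turning the shorter way round; what a row does not reach only later rows make up. A row lasts 1/8 s, in which the tool goes at most 62.5 mm and 10.7 degrees, less where a joint would pass 70% of its speed; a pose out of reach is approached as far as the arm can. A call with a number of a shift or a turn outside -1 to 1 is refused whole. A call with a gripper value outside its range is refused whole. "fingers" is the opening, from -1 (shut) to 1 (fully open), set as the call begins (left out, the last holds). The fingers move at their own pace and stop on an object; "newtons" is the grip in N (left out, the last holds). Time passes only in rows, so rows that repeat a pose let the fingers close. It gives the time, the measured TCP pose, the force, the opening and the grip force at its end, in the units of the state.
- robot.observe(): the state, without advancing time (a new reading comes with each control period).
- robot.read_camera(name): name is "scene" or "top" or "wrist"; returns a dict with "image" (400x640x3 uint8, red, green, blue), "range_z" (400x640 float32, m along the optical axis (not along the pixel's ray), 0 where there is no reading), "vfov" (degrees; the focal length in pixels is half the picture's height over the tangent of half this angle, whatever the lens; pixels are square), "cx", "cy" (the principal point, pixels), "extrinsics" (4x4, takes a point from camera to world coordinates); the wrist camera has in their place "hand_eye" (4x4, takes a point from camera to tool coordinates, whose origin is the TCP and whose axes are the flange's). Camera axes: x right, y up, looking along -z (the intrinsics and any distortion apply to the point x, -y, -z); pixel columns grow to the right and rows downward; lengths in m; the calibration is good to about 2 mm. A picture is of the moment at which its call begins: read the wrist's pose just before it.
- robot.hand_in(): hands the job in; it is judged then, once.
The state is a dict: "time": time; "qpos": joint angles; "qvel": joint speeds; "joint_efforts": joint torques, N m; "tool_pos": TCP position; "tool_rot": TCP orientation; "contact_force": force on the tool from outside, world axes, zero at the start; "torque": the same for the moment, N m; "opening": finger opening in m; "grip_force": force on a finger pad.
Only numpy, scipy, OpenCV 4.12 (cv2) and the standard library are available. Lean on these libraries where they do the work, as an engineer would, in place of code of your own. Each camera call takes 0.05 s, during which the arm holds its last target. There are 200 camera calls.

## Working session

There is one attempt and no reset: what is moved stays moved. The work goes in short steps, Python scripts to look and compute and a tool call to move; the robot and the scene stay as the last step left them, time stands still between calls to the robot, and variables do not carry over. Pictures are saved under pics/ and viewed, at most 10 in all, crops included, and the job is handed in when it is done.

Besides the shell and the picture viewer there is one more tool, called after "Call:" as name(argument=value, ...), one argument or row to a line, values as JSON. move_arm: Moves the arm, as the interface text tells. Shifts and turns lie within -1 to 1; 1 stands for 0.1 m of shift or pi rad of turn. Its arguments: {"type":"object","properties":{"motion":{"type":"array"},"fingers":{"type":"number"},"newtons":{"type":"number"}},"required":["motion"]}

```bash
mkdir -p pics; ls; cat > h.py <<'E'
import numpy as np, cv2
from cell import robot
def cam(n):
    s=robot.observe(); return robot.read_camera(n),s
def cloud(c,T):
    h,w=c["range_z"].shape; f=h/2/np.tan(np.radians(c["vfov"])/2)
    v,u=np.mgrid[:h,:w]; d=c["range_z"]
    P=np.stack([(u-c["cx"])/f*d,-(v-c["cy"])/f*d,-d,np.ones_like(d)],-1)
    return (P@T.T)[...,:3]
def save(n,im): cv2.imwrite("pics/"+n,im[...,::-1])
E
python3 - <<'E'
from h import *
for n in("top","scene"):
    c,s=cam(n); save(n+"1.png",c["image"]); np.savez(n+"1.npz",**c)
    print(n,{k:v for k,v in c.items() if k not in("image","range_z")})
print(s)
E
```

```text
pics
top {'vfov': 47.79104036382441, 'cx': 327.05621151014725, 'cy': 200.63951146197334, 'extrinsics': array([[-0.00294397,  0.99349363, -0.11384962,  0.44228377],
       [-0.99996068, -0.00387706, -0.00797524, -0.02704458],
       [-0.00836475,  0.11382167,  0.99346598,  1.35506317],
       [ 0.        ,  0.        ,  0.        ,  1.        ]])}
scene {'vfov': 51.41831979315301, 'cx': 319.7185146015919, 'cy': 193.2979702101343, 'extrinsics': array([[-0.72412587, -0.46453034,  0.50975807,  1.15193164],
       [ 0.68948837, -0.50447373,  0.51972304,  0.57502828],
       [ 0.01573244,  0.72781716,  0.68559075,  0.8723917 ],
       [ 0.        ,  0.        ,  0.        ,  1.        ]])}
{'time': 0.05, 'qpos': array([ 1.13098375e+00,  3.42695038e-01,  1.52500559e+00, -5.56004497e-08,
        1.27539967e+00, -1.46011944e-01]), 'qvel': array([-0.00103338, -0.00258243, -0.0013905 ,  0.00055388, -0.00163592,
        0.00092813]), 'joint_efforts': array([ 1.52829773e-03, -4.32417583e+01, -2.44996065e+01,  7.19416793e-02,
        5.22671943e-02, -6.65559946e-05]), 'tool_pos': array([0.15184729, 0.50214023, 0.22606332]), 'tool_rot': array([-3.14010104e+00, -2.19300567e-04,  2.84779187e+00]), 'contact_force': array([-0.24526424, -0.26096887,  0.35647208]), 'torque': array([-0.01732009,  0.03504858, -0.0076885 ]), 'grip_force': 0.0, 'opening': 0.09181080241588807}
```

View pics/top1.png

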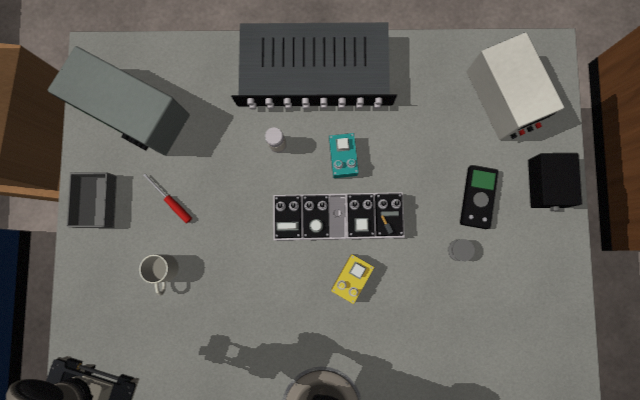

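View pics/scene1.png

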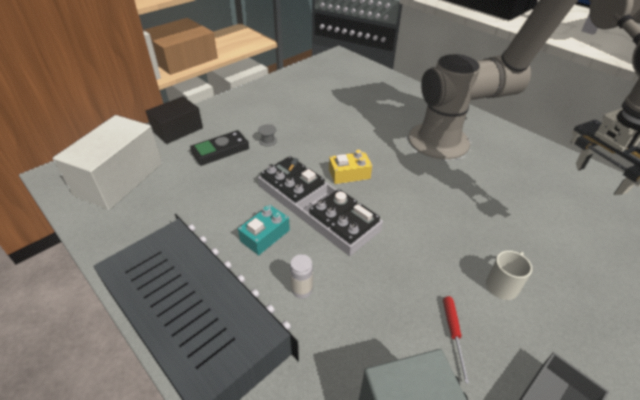

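Top view: bar key at (286,227), round key at (316,226) and square key at (361,226), all in the tray. The keyless module with the jack plug is at (389,222). Look-alikes to leave alone are teal at (344,144), with its key at (344,144), and yellow at (354,278), with its key at (358,270). The scene view agrees.

```bash
python3 - <<'E'
from h import *
def run(n,seeds):
    c=dict(np.load(n+"1.npz")); P=cloud(c,c["extrinsics"]); im=c["image"].astype(int)
    m=((im.min(-1)>140)).astype(np.uint8)
    k,l,st,ce=cv2.connectedComponentsWithStats(m)
    for i in range(1,k):
        if st[i,4]<25: continue
        q=P[l==i]; md=np.median(q,0)
        if not(.3<md[0]<.75 and abs(md[1])<.25): continue
        print(n,ce[i].round(1),st[i,2:],"med",md.round(4),"min",q.min(0).round(3),"max",q.max(0).round(3))
run("top",0);run("scene",0)
c=np.load("top1.npz")["image"][180:250,260:420]
save("crop.png",cv2.resize(c,None,fx=5,fy=5,interpolation=cv2.INTER_CUBIC))
E
```

```text
top [330.1 221.1] [131  48 418] med [ 0.506  -0.0644  0.0393] min [ 0.442 -0.236 -0.005] max [0.621 0.148 1.355]
top [361. 224.] [ 11  11 118] med [ 0.5219 -0.1128  0.0759] min [ 0.442 -0.127  0.058] max [ 0.536 -0.027  1.355]
top [315.4 224.9] [11 11 86] med [0.5195 0.0175 0.0769] min [0.505 0.003 0.06 ] max [0.535 0.032 0.083]
top [286.1 225.4] [ 19   6 106] med [0.5195 0.0996 0.0779] min [0.511 0.074 0.058] max [0.526 0.128 0.084]
top [357.4 270.2] [ 14  14 117] med [ 0.3928 -0.1004  0.0737] min [ 0.372 -0.12   0.054] max [ 0.41  -0.083  0.08 ]
scene [375.3 230.7] [   619    352 102963] med [ 0.4594  0.1927 -0.0006] min [-0.672 -1.956 -0.655] max [1.152 0.795 0.872]
scene [340.8 196.4] [10 12 98] med [0.5242 0.0195 0.0743] min [ 0.491 -0.013  0.055] max [1.152 0.575 0.872]
scene [363.5 211.3] [ 18  17 121] med [0.5214 0.1006 0.0751] min [0.496 0.061 0.056] max [0.531 0.125 0.08 ]
scene [267.3 212.7] [ 7  7 29] med [ 0.7077 -0.0796  0.0623] min [ 0.697 -0.086  0.055] max [ 0.714 -0.075  0.072]
scene [277.4 219.6] [ 7  7 29] med [ 0.7034 -0.0414  0.0604] min [ 0.691 -0.047  0.053] max [ 0.711 -0.035  0.073]
scene [343.7 222. ] [ 6  5 26] med [0.5838 0.0881 0.0668] min [0.57  0.083 0.059] max [1.152 0.575 0.872]
scene [354.8 230. ] [ 6  6 26] med [0.5825 0.1256 0.0639] min [0.567 0.122 0.057] max [0.588 0.131 0.078]
```

View pics/crop.png

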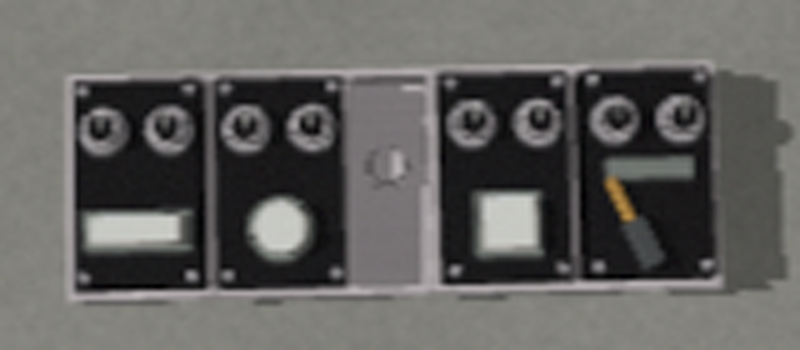

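Crop: bar at the far left (its bay has two knobs), then round, the spare knob in the narrow bay, square, and the jack plug module. World positions from both views agree: round (0.521, 0.018), square (0.522, -0.113), bar (0.520, 0.100). Tops are at z≈0.076, which matches the text. Next I shut the fingers, square the yaw and travel high.

Call:
move_arm(
  motion=[
    [-0.5,-0.5,0,0,0,-0.047],
    [-1,-1,0,0,0,-0.0934],
    [-1,-1,0,0,0,-0.0934],
    [-1,-1,0,0,0,-0.0934],
  ],
  fingers=-1,
  newtons=5,
)

```text
time: 0.6
tool_pos: [0.2192, 0.3776, 0.2269]
tool_rot: [3.141, 0.0, 3.138]
contact_force: [-0.6, 0.3, 0.1]
opening: 0.0566
grip_force: 0.0
```

Call:
move_arm(
  motion=[
    [-0.5,-0.5,0,0,0,0],
    [-1,-1,0,0,0,0],
    [-1,-1,0,0,0,0],
  ],
)

```text
time: 0.98
tool_pos: [0.3206, 0.2773, 0.2267]
tool_rot: [3.141, 0.001, 3.138]
contact_force: [-0.5, 0.6, 0.5]
opening: 0.0263
grip_force: 0.0
```

Call:
move_arm(
  motion=[
    [-0.5,-0.5,0,0,0,0],
    [-1,-1,0,0,0,0],
    [-1,-1,0,0,0,0],
  ],
)

```text
time: 1.35
tool_pos: [0.421, 0.177, 0.2264]
tool_rot: [3.141, 0.0, 3.138]
contact_force: [0.1, 1.4, 0.5]
opening: 0.0007
grip_force: 0.0
```

Call:
move_arm(
  motion=[
    [-0.5,-0.5,0,0,0,0],
    [-0.8,-1,0,0,0,0],
    [-0.8,-1,0,0,0,0],
    [-0.8,-1,0,0,0,0],
  ],
)

```text
time: 1.85
tool_pos: [0.4983, 0.0792, 0.2263]
tool_rot: [3.141, -0.001, 3.141]
contact_force: [-0.0, 0.6, -0.0]
opening: 0.0007
grip_force: 0.0
```

```bash
cat > w.py <<'E'
from h import *
from scipy.spatial.transform import Rotation as R
import sys
c,s=cam("wrist"); save(sys.argv[1],c["image"])
T=np.eye(4);T[:3,:3]=R.from_euler("xyz",s["tool_rot"]).as_matrix();T[:3,3]=s["tool_pos"]
P=cloud(c,T@c["hand_eye"]); im=c["image"].astype(int)
print(s["tool_pos"].round(4),s["contact_force"].round(1),s["time"])
m=((P[...,2]>.062)&(P[...,2]<.085)&(im.min(-1)>110)&(c["range_z"]>0)).astype(np.uint8)
k,l,st,ce=cv2.connectedComponentsWithStats(m)
for i in range(1,k):
    if st[i,4]<150: continue
    q=P[l==i]; print(ce[i].round(),st[i,:],"med",np.median(q,0).round(4),"mid",((np.percentile(q,2,0)+np.percentile(q,98,0))/2).round(4),"size",np.ptp(q,0).round(3))
E
python3 w.py w1.png
```

```text
[0.4983 0.0792 0.2263] [-0.   0.6 -0. ] 1.85
[166.  25.] [150  13  28  25 208] med [ 0.3528 -0.0515  0.0727] mid [ 0.3531 -0.0568  0.0688] size [0.019 0.019 0.014]
[118.  76.] [  94   52   49   48 1437] med [ 0.3943 -0.1006  0.0727] mid [ 0.3942 -0.1015  0.069 ] size [0.039 0.04  0.014]
[254. 212.] [239 197  32  32 777] med [0.5193 0.0158 0.0758] mid [0.5202 0.0154 0.0709] size [0.03  0.029 0.016]
[122. 216.] [104 199  41  32 941] med [ 0.5243 -0.1142  0.0756] mid [ 0.5234 -0.1148  0.071 ] size [0.03  0.031 0.016]
[339. 212.] [311 202  54  19 895] med [0.5189 0.0983 0.0766] mid [0.5194 0.097  0.0731] size [0.016 0.052 0.015]
```

View pics/w1.png

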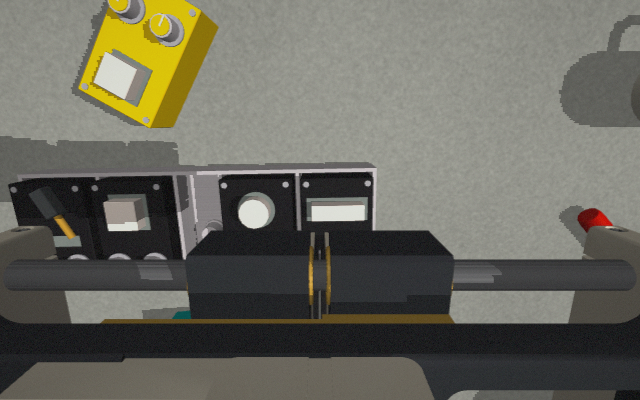

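Wrist view: round key at (254,212), square at (122,216), bar at (339,212); the yellow decoy is at (118,76). The closed fingers look wide, so I'll check their shape in the tool frame before going down.

```bash
python3 - <<'E'
from h import *
c,s=cam("wrist"); P=cloud(c,c["hand_eye"]); d=c["range_z"]
for v in range(232,330,8):
    for a in [(185,300),(300,340),(340,455)]:
        r=P[v,a[0]:a[1]]; r=r[(d[v,a[0]:a[1]]>0)&(r[:,2]<.1)]
        if len(r): print(v,a,"x",np.median(r[:,0]).round(3),"y",r[:,1].min().round(3),r[:,1].max().round(3),"z",r[:,2].min().round(3),np.median(r[:,2]).round(3),r[:,2].max().round(3))
E
```

```text
232 (185, 300) x 0.036 y -0.031 -0.006 z -0.074 -0.072 -0.071
232 (300, 340) x 0.036 y -0.005 0.005 z -0.074 -0.072 0.0
232 (340, 455) x 0.036 y 0.006 0.03 z -0.073 -0.072 -0.071
240 (185, 300) x 0.036 y -0.03 -0.005 z -0.08 -0.079 -0.077
240 (300, 340) x 0.035 y -0.005 0.005 z -0.079 -0.076 -0.007
240 (340, 455) x 0.036 y 0.005 0.031 z -0.08 -0.079 -0.077
248 (185, 300) x 0.036 y -0.031 -0.005 z -0.086 -0.084 -0.083
248 (300, 340) x 0.035 y -0.005 0.005 z -0.085 -0.082 -0.008
248 (340, 455) x 0.036 y 0.005 0.03 z -0.086 -0.084 -0.083
256 (185, 300) x 0.036 y -0.03 -0.005 z -0.09 -0.088 -0.087
256 (300, 340) x 0.034 y -0.004 0.004 z -0.089 -0.083 -0.009
256 (340, 455) x 0.036 y 0.005 0.03 z -0.09 -0.088 -0.087
264 (185, 300) x 0.035 y -0.031 -0.005 z -0.091 -0.089 -0.088
264 (300, 340) x 0.033 y -0.004 0.004 z -0.09 -0.085 -0.08
264 (340, 455) x 0.035 y 0.005 0.031 z -0.091 -0.089 -0.088
272 (185, 300) x 0.033 y -0.034 -0.005 z -0.091 -0.089 -0.082
272 (300, 340) x 0.031 y -0.004 0.004 z -0.09 -0.086 -0.081
272 (340, 455) x 0.033 y 0.005 0.034 z -0.091 -0.089 -0.082
280 (185, 300) x 
[... 546 characters left out ...]
0.024 y -0.03 -0.005 z -0.091 -0.089 -0.088
304 (300, 340) x 0.022 y -0.004 0.005 z -0.091 -0.085 -0.045
304 (340, 455) x 0.024 y 0.005 0.03 z -0.091 -0.089 -0.088
312 (185, 300) x 0.022 y -0.03 -0.005 z -0.09 -0.089 -0.088
312 (300, 340) x 0.021 y -0.005 0.005 z -0.09 -0.087 -0.045
312 (340, 455) x 0.022 y 0.005 0.03 z -0.09 -0.089 -0.088
320 (185, 300) x 0.022 y -0.031 -0.005 z -0.093 -0.092 -0.09
320 (300, 340) x 0.022 y -0.004 0.004 z -0.093 -0.092 -0.091
320 (340, 455) x 0.022 y 0.005 0.031 z -0.094 -0.092 -0.091
328 (185, 300) x 0.026 y -0.027 -0.004 z -0.101 -0.1 -0.099
328 (300, 340) x 0.026 y -0.004 0.004 z -0.101 -0.1 -0.099
328 (340, 455) x 0.026 y 0.004 0.027 z -0.101 -0.1 -0.099
```

Call:
move_arm(
  motion=[
    [-0.22,-0.625,0,0,0,0],
    [-0.22,-0.625,0.3,0,0,0],
    [-0.22,-0.625,0.7,0,0,0],
    [-0.22,-0.625,1,0,0,0],
    [-0.22,-0.625,1,0,0,0],
  ],
)

```text
time: 2.58
tool_pos: [0.5189, 0.017, 0.1252]
tool_rot: [3.141, -0.005, -3.14]
contact_force: [0.3, 0.7, 0.6]
opening: 0.0004
grip_force: 0.0
```

Call:
move_arm(
  motion=[
    [0,0,0.2,0,0,0],
    [0,0,0.4,0,0,0],
    [0,0,0.45,0,0,0],
    [0,0,0.47,0,0,0],
    [0,0,0.48,0,0,0],
    [0,0,0.49,0,0,0],
    [0,0,0.5,0,0,0],
    [0,0,0.5,0,0,0],
  ],
)

```text
time: 3.58
tool_pos: [0.5206, 0.0152, 0.0767]
tool_rot: [3.141, -0.0, 3.141]
contact_force: [-0.5, 0.6, 0.7]
opening: 0.0005
grip_force: 0.0
```

Call:
move_arm(
  motion=[
    [0,0,0.02,0,0,0],
    [0,0,0.04,0,0,0],
    [0,0,0.06,0,0,0],
    [0,0,0.06,0,0,0],
  ],
)

```text
time: 4.08
tool_pos: [0.5207, 0.0153, 0.0705]
tool_rot: [3.142, 0.0, 3.141]
contact_force: [-0.3, -0.2, -0.1]
opening: 0.0008
grip_force: 0.2
```

```bash
python3 w.py w2.png
```

```text
[0.5207 0.0153 0.0705] [-0.3 -0.2 -0.1] 4.075
[58. 10.] [  17    0   69   29 1093] med [ 0.4083 -0.0967  0.072 ] mid [ 0.4087 -0.1004  0.0683] size [0.012 0.022 0.013]
[319. 228.] [298 221  42  22 370] med [0.5081 0.0145 0.0695] mid [0.5085 0.0147 0.0722] size [0.005 0.022 0.023]
[ 71. 240.] [  48  224   52   35 1165] med [ 0.5123 -0.1091  0.0753] mid [ 0.5149 -0.1121  0.0697] size [0.014 0.028 0.016]
[489. 244.] [ 432  230  106   29 2526] med [0.5138 0.1    0.0762] mid [0.5163 0.0989 0.0704] size [0.011 0.049 0.017]
```

The key's visible rim reads about 0.0695, against 0.0755 for the others, so it is moving down. I'll push 5 mm more.

Call:
move_arm(
  motion=[
    [0,0,0.02,0,0,0],
    [0,0,0.035,0,0,0],
    [0,0,0.05,0,0,0],
    [0,0,0.05,0,0,0],
    [0,0,0.05,0,0,0],
  ],
)

```text
time: 4.75
tool_pos: [0.5206, 0.0153, 0.0655]
tool_rot: [3.141, -0.0, 3.141]
contact_force: [0.2, 0.5, 0.8]
opening: 0.0003
grip_force: 0.1
```

```bash
python3 w.py w3.png
```

```text
[0.5206 0.0153 0.0655] [0.2 0.5 0.8] 4.75
[51.  9.] [ 13   0  65  26 926] med [ 0.4092 -0.0965  0.0716] mid [ 0.4093 -0.0997  0.0683] size [0.01  0.02  0.013]
[319. 231.] [302 223  33  23 274] med [0.5085 0.0148 0.0651] mid [0.5085 0.0146 0.0723] size [0.005 0.017 0.022]
[ 68. 242.] [ 50 227  46  32 815] med [ 0.5108 -0.1071  0.0751] mid [ 0.5137 -0.1102  0.0695] size [0.012 0.024 0.015]
[493. 246.] [ 434  233  111   26 2324] med [0.5128 0.0996 0.076 ] mid [0.5151 0.0988 0.0702] size [0.009 0.049 0.016]
```

Call:
move_arm(
  motion=[
    [0,0,-0.2,0,0,0],
    [0,0,-0.6,0,0,0],
    [0,0,-0.6,0,0,0],
    [0,0,-0.6,0,0,0],
  ],
)

```text
time: 5.3
tool_pos: [0.5201, 0.0153, 0.1252]
tool_rot: [3.141, -0.001, 3.141]
contact_force: [-0.4, -0.1, 0.1]
opening: 0.0001
grip_force: 0.0
```

```bash
python3 w.py w4.png
```

```text
[0.5201 0.0153 0.1252] [-0.4 -0.1  0.1] 5.3
[120.  21.] [  81    0   76   54 2713] med [ 0.3976 -0.0992  0.0727] mid [ 0.4    -0.1018  0.0688] size [0.027 0.04  0.013]
[318. 216.] [ 298  198   42   37 1184] med [0.5187 0.015  0.065 ] mid [0.5186 0.0146 0.0649] size [0.026 0.029 0.005]
[123. 225.] [  97  201   54   48 2059] med [ 0.5212 -0.1154  0.0755] mid [ 0.5227 -0.1154  0.071 ] size [0.03  0.031 0.015]
[444. 219.] [ 400  206   84   29 2079] med [0.5171 0.0981 0.0764] mid [0.5191 0.0966 0.0707] size [0.017 0.052 0.017]
[119. 301.] [ 95 291  39  28 462] med [ 0.5783 -0.1261  0.0745] mid [ 0.5809 -0.1321  0.071 ] size [0.019 0.021 0.017]
[170. 301.] [149 291  38  28 401] med [ 0.5779 -0.0885  0.0758] mid [ 0.5803 -0.0948  0.0705] size [0.019 0.02  0.017]
[463. 301.] [451 291  28  24 184] med [0.5774 0.1164 0.0769] mid [0.5776 0.1169 0.077 ] size [0.018 0.02  0.004]
```

The round key is in by about 10.5 mm; the others are untouched. Now the square key at (0.522, -0.115).

Call:
move_arm(
  motion=[
    [0,-0.5,0,0,0,0],
    [-0.02,-1,0,0,0,0],
    [-0.02,-1,0,0,0,0],
  ],
)

```text
time: 5.72
tool_pos: [0.5221, -0.0875, 0.1244]
tool_rot: [3.141, -0.002, 3.137]
contact_force: [-0.1, 1.0, -0.2]
opening: 0.0003
grip_force: 0.0
```

Call:
move_arm(
  motion=[
    [0,-0.3,0,0,0,0],
    [0,-0.3,0,0,0,0],
    [0,-0.3,0.3,0,0,0],
    [0,-0.3,0.42,0,0,0],
    [0,-0.3,0.46,0,0,0],
    [0,-0.3,0.48,0,0,0],
    [0,-0.3,0.5,0,0,0],
    [0,-0.3,0.52,0,0,0],
    [0,-0.3,0.54,0,0,0],
    [0,-0.3,0.54,0,0,0],
  ],
)

```text
time: 6.98
tool_pos: [0.523, -0.1148, 0.0719]
tool_rot: [-3.141, 0.001, 3.141]
contact_force: [0.8, 2.0, 1.8]
opening: 0.0003
grip_force: 1.0
```

Call:
move_arm(
  motion=[
    [0,0,0.02,0,0,0],
    [0,0,0.04,0,0,0],
    [0,0,0.06,0,0,0],
    [0,0,0.06,0,0,0],
    [0,0,0.06,0,0,0],
  ],
)

```text
time: 7.6
tool_pos: [0.5223, -0.1148, 0.0655]
tool_rot: [3.141, -0.001, 3.141]
contact_force: [1.7, -0.4, 0.5]
opening: 0.0004
grip_force: 0.5
```

Call:
move_arm(
  motion=[
    [0,0,-0.2,0,0,0],
    [0,0,-0.6,0,0,0],
    [0,0,-0.6,0,0,0],
    [0,0,-0.6,0,0,0],
  ],
)

```text
time: 8.1
tool_pos: [0.5218, -0.1146, 0.125]
tool_rot: [3.141, -0.002, 3.141]
contact_force: [-0.4, -0.6, 0.3]
opening: 0.0004
grip_force: 0.0
```

```bash
python3 w.py w5.png
```

```text
[ 0.5218 -0.1146  0.125 ] [-0.4 -0.6  0.3] 8.1
[339.  18.] [ 305    0   70   50 2061] med [ 0.3979 -0.1028  0.0728] mid [ 0.4004 -0.1034  0.0727] size [0.025 0.039 0.013]
[505. 216.] [ 484  196   44   42 1421] med [0.5202 0.0137 0.0649] mid [0.5206 0.014  0.0647] size [0.03  0.03  0.005]
[318. 215.] [ 296  199   44   36 1396] med [ 0.5192 -0.1156  0.0649] mid [ 0.5201 -0.1157  0.0648] size [0.025 0.03  0.005]
[620. 215.] [588 203  52  29 945] med [0.5158 0.0844 0.0763] mid [0.5186 0.0851 0.0703] size [0.015 0.036 0.017]
[179. 300.] [163 291  27  28 256] med [ 0.5764 -0.212   0.0762] mid [ 0.5827 -0.2154  0.0741] size [0.019 0.019 0.009]
[476. 301.] [464 291  28  24 194] med [ 0.5785 -0.005   0.0769] mid [ 0.5794 -0.0039  0.0773] size [0.019 0.02  0.005]
```

The square key is in by about 10.5 mm and the bar is still up. Now the bar key at (0.519, 0.098).

Call:
move_arm(
  motion=[
    [0,0.5,0,0,0,0],
    [0.025,1,0,0,0,0],
    [0.025,1,0,0,0,0],
  ],
)

```text
time: 8.52
tool_pos: [0.5188, -0.0119, 0.1244]
tool_rot: [3.14, -0.003, -3.138]
contact_force: [0.9, -0.8, 0.4]
opening: 0.0007
grip_force: 0.0
```

Call:
move_arm(
  motion=[
    [0,0.5,0,0,0,0],
    [0,1,0,0,0,0],
    [0,1,0,0,0,0],
  ],
)

```text
time: 8.9
tool_pos: [0.5196, 0.087, 0.1248]
tool_rot: [3.141, -0.002, -3.138]
contact_force: [0.1, 0.1, 0.5]
opening: 0.0006
grip_force: 0.0
```

Call:
move_arm(
  motion=[
    [0,0.13,0,0,0,0],
    [0,0.13,0,0,0,0],
    [0,0.13,0.3,0,0,0],
    [0,0.13,0.42,0,0,0],
    [0,0.13,0.46,0,0,0],
    [0,0.13,0.48,0,0,0],
    [0,0.13,0.5,0,0,0],
    [0,0.13,0.52,0,0,0],
    [0,0.13,0.54,0,0,0],
    [0,0.13,0.54,0,0,0],
  ],
)

```text
time: 10.15
tool_pos: [0.5206, 0.0982, 0.0719]
tool_rot: [3.142, 0.001, 3.141]
contact_force: [1.7, -1.5, 3.0]
opening: 0.0006
grip_force: 1.1
```

Call:
move_arm(
  motion=[
    [0,0,0.02,0,0,0],
    [0,0,0.04,0,0,0],
    [0,0,0.06,0,0,0],
    [0,0,0.06,0,0,0],
    [0,0,0.06,0,0,0],
  ],
)

```text
time: 10.78
tool_pos: [0.5198, 0.0984, 0.0655]
tool_rot: [3.141, -0.001, 3.141]
contact_force: [1.4, -0.2, 1.8]
opening: 0.0003
grip_force: 0.5
```

Call:
move_arm(
  motion=[
    [0,0,-0.2,0,0,0],
    [0,0,-0.6,0,0,0],
    [0,0,-1,0,0,0],
    [0,0,-1,0,0,0],
    [0,0,-1,0,0,0],
  ],
)

```text
time: 11.4
tool_pos: [0.5192, 0.0983, 0.1648]
tool_rot: [3.141, -0.002, 3.141]
contact_force: [0.1, -0.7, -0.2]
opening: 0.0006
grip_force: 0.0
```

```bash
python3 w.py w6.png
```

```text
[0.5192 0.0983 0.1648] [ 0.1 -0.7 -0.2] 11.4
[35. 33.] [   3    0   66   66 2591] med [ 0.3947 -0.0994  0.0727] mid [ 0.3946 -0.1013  0.0687] size [0.04  0.04  0.013]
[216. 206.] [199 188  36  36 984] med [0.5207 0.0146 0.0651] mid [0.5207 0.0146 0.065 ] size [0.029 0.029 0.004]
[ 57. 209.] [  35  191   43   36 1266] med [ 0.523  -0.1153  0.0651] mid [ 0.5233 -0.1155  0.0651] size [0.03  0.03  0.005]
[318. 205.] [ 286  195   64   20 1223] med [0.5197 0.0971 0.0649] mid [0.5197 0.0968 0.0648] size [0.017 0.052 0.005]
```

View pics/w6.png

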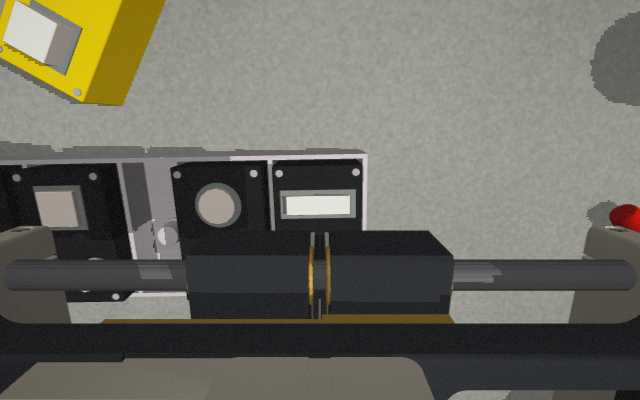

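All three keys sit at z≈0.065, so each is in by about 10.5 mm: round (216,206), square (57,209), bar (318,205). The modules lie flat and the hand is clear.

```bash
python3 -c "
from cell import robot
print(robot.hand_in())"
```

```text
the job is handed in; nothing more can be done
None
```

I pressed the round, square and bar keys in that order, each about 10.5 mm in by the wrist camera. The hand is clear, and the job was handed in at about 11.5 s; the hand-in gave no verdict.

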